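Close three incubation boxes, each with its own lid

ROBOT

A 7-joint arm with a two-finger parallel gripper is mounted at the origin on a cart in front of the work surface, level with it; the furniture and walls round the work are solid. World frame = base frame: x ahead of the robot, y to its left, z up, the work surface at z = 0. Lengths are in m, angles in rad, forces in N, time in s.
With the tool pointing down it reaches from about 0.425 to 0.95 m from the base axis. Payload 16.7 kg.
Tool frame: the origin (TCP) lies between the finger pads; the fingertips stand 22 mm ahead of it and the grasp point (between the pads) lies 3 mm ahead of it; y points along the fingers, x is the direction in which the jaws open and shut, and the axes are right-handed (so a half turn about y gives the same grasp; the last joint's range is limited). The gripper opens to 94 mm and grips with 3 to 60 N. Pads are 16 mm wide; open, the fingers measure 119 mm over their backs; the gripper's body (75 mm by 177 mm) begins 78 mm behind the grasp point.
Start: joints at [0.998, 0.426, 0.074, 1.606, -0.034, 1.111, -0.067], TCP at [0.278, -0.615, 0.227] pointing down, gripper open.
Joint ranges: [-2.85, 2.85], [-0.5, 2.14], [-1.23, 1.37], [0.21, 2.46], [-1.02, 4.16], [0.16, 2.05], [-2.73, 2.73]. Speed limits (rad/s): [1.89, 1.89, 2.39, 2.39, 3.01, 3.01, 3.01].

INTERFACE

Orientations are given as a unit quaternion [x, y, z, w].
In Python, from workcell import robot gives the robot as it stands.
- The arm moves only by the tool play_rows, never from a script. Its argument "series" is a list of rows, each an object with "translation": the shift along the tool's x, y, z in cm, a list of three; "turn": the turn, a rotation vector about the tool's x, y, z in degrees, a list of three. A call has exactly 5 rows; each row shifts and turns the commanded pose from where the row before left it, along the tool's axes as they then stand; what a row does not reach is not made up. A row lasts 1/8 s, in which the tool goes at most 62.5 mm and 10.7 degrees, less where a joint would pass 70% of its speed; a pose out of reach is approached as far as the arm can. A call with a gripper value outside its range is refused whole. "grip" is the finger opening in cm, from 0 to 9.4, set as the call begins (left out, the last holds). The fingers move at their own pace and stop on an object; "squeeze" is the grip in N (left out, the last holds). Time passes only in rows, so rows that do not move let the fingers close, or fill a call up. It gives the time, the measured TCP pose, the force and the opening at its end, in the units of the state.
- robot.sense(): the state, without advancing time (a new reading comes with each control period).
- robot.grab_frame(name): name is "side" or "top" or "wrist"; returns (picture, depth): 400x640x3 uint8, red, green, blue; 400x640 float32, m along the optical axis (not along the pixel's ray), 0 where there is no reading.
- robot.calibration(name): a dict with "fx", "fy", "cx", "cy" (pixels), "k1" (the pictures are not rectified: a ray, as slopes to the right and down, at radius r is drawn at 1 + k1 r^2 times it, then the intrinsics apply), "eye" and "attitude" of the camera in the world; the wrist camera has in their place "mount" (4x4, takes a point from camera to tool coordinates, whose origin is the TCP and whose axes are the tool frame's). Camera axes: x right, y down, z forward; pixel columns grow to the right and rows downward; lengths in m; the calibration is good to about 2 mm. A picture is of the moment at which its call begins: read the wrist's pose just before it. calibration takes no time and is no camera call.
- robot.close_job(): hands the job in, once; it reports no verdict.
The state is a dict: "time_s": time; "joints": joint angles; "joint_velocities": joint speeds; "effort": joint torques, N m; "eef_pos": TCP position; "orientation": TCP orientation; "wrist_force": force on the tool from outside, world axes, zero at the start; "moment": the same for the moment, N m; "finger_gap": finger opening in m.
Only numpy, scipy, OpenCV 4.12 (cv2) and the standard library are available. Lean on these libraries where they do the work, as an engineer would, in place of code of your own. Each camera call takes 0.05 s, during which the arm holds its last target. There are 200 camera calls.

TASK

Close the three incubation boxes: put each orange lid on the box of its own shape (square, oblong, round) so that it is fully seated down over the rim all round, and let go of it. One lid has been left lying across the wrong box, so mind the order. Keep the boxes standing flat on the table and leave the wash bottle, the pump bottle, the timer and the black can standing where they are.

Things in the scene. Friction and masses are not known exactly. Their poses are not given: they have to be found in the camera images.
- box_square: dark blue-grey square incubation box, 95 x 95 outside, 42 high, 3 mm walls, open top. Origin: centre of the underside, z up. Sides along its x and y. A low petri dish is fixed inside
- box_long: dark blue-grey oblong incubation box, 150 (its x) x 75 (its y) outside, 42 high, 3 mm walls, open top. Origin: centre of the underside, z up. Two glass slides are fixed inside
- box_round: dark blue-grey round incubation box, 92 outside diameter, 42 high, 3 mm walls, open top. Origin: centre of the underside, z up. A low petri dish is fixed inside
- lid_square: orange square lid, 106 x 106 outside, 101 x 101 inside. 15 high, hollow below, skirt 12.5 deep. Origin: centre of skirt's lower edge, z up; seated, 29.5 above the box's origin. Black grip bar mid-top, 54 (lid's x) x 14, from 15 to 39 above the origin. At the start it lies on the table, right way up
- lid_long: orange oblong lid, 161 (its x) x 86 (its y) outside, 156 x 81 inside. 15 high, hollow below, skirt 12.5 deep. Origin: centre of skirt's lower edge, z up; seated, 29.5 above the box's origin. Black grip bar mid-top, 54 (lid's x) x 14, from 15 to 39 above the origin. At the start it lies right way up across the square or the round box, origin 42 above the table
- lid_round: orange round lid, 103 outside diameter, 98 inside. 15 high, hollow below, skirt 12.5 deep. Origin: centre of skirt's lower edge, z up; seated, 29.5 above the box's origin. Black round knob mid-top, 26 diameter, from 15 to 39 above the origin. At the start it lies on the table, right way up
- wash_bottle: bystander: white wash bottle with a red spout, 185 high, round body 64 diameter centred 18 towards +y of its origin, spout reaching 50 towards its +y. Origin on the underside
- lens_cleaner: bystander: light blue pump bottle, 35 x 34 x 114 high, origin at the centre of the underside
- lab_timer: bystander: white bench timer standing up, 32 (x) x 66 (y) x 62 high, origin under its middle
- objective_can: bystander: black round can, 41 diameter, 68 high, origin at the centre of the underside
Not all that is in view belongs to the job. Leave any pink look-alike of the lid_round alone.

How it is judged:
At the end, for the whole second after the job is handed in: Each of the three lids sits level and at rest on the box of its own shape, centred within 8 mm and its origin 25 to 34 mm above the box's (fully down is 29.5); the three boxes stand flat on the table; the wash bottle, pump bottle, timer and can stand upright within 30 mm of where they began (z of lid_square in the frame of box_square between 0.025 and 0.034 m and horizontal distance between lid_square and box_square below 0.008 m and angle between the z axis of lid_square and the z axis of box_square, either way round below 0.05 rad and angle between each of box_square, box_long, box_round's own z axis and vertical below 0.06 rad and angle between each of lid_square, lid_long, lid_round's own z axis and vertical below 0.1 rad and height (world z) of box_square between -0.008 and 0.008 m and linear speed of each of lid_square, box_square, lid_long, box_long, lid_round, box_round below 0.02 m/s and z of lid_long in the frame of box_long between 0.025 and 0.034 m and horizontal distance between lid_long and box_long below 0.008 m and angle between the z axis of lid_long and the z axis of box_long, either way round below 0.05 rad and height (world z) of box_long between -0.008 and 0.008 m and z of lid_round in the frame of box_round between 0.025 and 0.034 m and horizontal distance between lid_round and box_round below 0.008 m and angle between the z axis of lid_round and the z axis of box_round, either way round below 0.05 rad and height (world z) of box_round between -0.008 and 0.008 m and distance of each of wash_bottle, lens_cleaner, lab_timer, objective_can from where it was at the start of the episode below 0.03 m and angle between each of wash_bottle, lens_cleaner, lab_timer, objective_can's own z axis and vertical below 0.3 rad); the robot touches nothing.
It fails at once if a bystander (wash bottle, pump bottle, timer, can) is knocked over or moved more than 30 mm (distance of any of wash_bottle, lens_cleaner, lab_timer, objective_can from where it was at the start of the episode above 0.03 m or angle between any of wash_bottle, lens_cleaner, lab_timer, objective_can's own z axis and vertical above 0.3 rad).
It also fails if it takes over 72 s, if anything falls off the work surface, if the arm or the gripper's body presses on something with over 40 N, if the wrist force passes 120 N, or if a joint passes its speed limit or range.

## Working session

There is one attempt and no reset: what is moved stays moved. The work goes in short steps, Python scripts to look and compute and a tool call to move; the robot and the scene stay as the last step left them, time stands still between calls to the robot, and variables do not carry over. Pictures are saved under pics/ and viewed, about 8 in all and at most 12, crops included, and the job is handed in when it is done.

Besides the shell and the picture viewer there is one more tool, called after "Call:" in YAML: its name, and indented under it one key for each argument. play_rows: Moves the arm, as the interface text tells. Its arguments: {"type":"object","properties":{"series":{"type":"array"},"grip":{"type":"number"},"squeeze":{"type":"number"}},"required":["series"]}

```bash
mkdir -p pics; ls
python3 - <<'E'
from workcell import robot
import cv2,numpy as np
s=robot.sense();print(s)
for n in("top","side","wrist"):
    c=robot.calibration(n);print(n,c)
    if n!="wrist":
        p,d=robot.grab_frame(n);np.savez(f"{n}0.npz",p=p,d=d);cv2.imwrite(f"pics/{n}0.png",p[:,:,::-1])
E
```

```text
pics
{'time_s': 0.0, 'joints': array([ 0.99749451,  0.42672036,  0.07384838,  1.60660561, -0.03411627,
        1.11082068, -0.06708795]), 'joint_velocities': array([-1.18615323e-03,  1.39248705e-03,  1.85064140e-03, -4.80216541e-04,
        8.75207571e-05, -8.34868138e-04, -6.67843015e-04]), 'effort': array([-1.09593679e-03, -9.35788321e+01,  3.66653256e+00, -4.54206204e+01,
       -4.89244109e-02,  1.97613129e-02,  1.31776478e-04]), 'eef_pos': array([ 0.27738614, -0.61491188,  0.22678391]), 'orientation': array([-0.59374656,  0.38406329, -0.38326533,  0.59419534]), 'wrist_force': array([ 0.19124988, -0.86469294, -0.21465134]), 'moment': array([ 0.01710494, -0.00849878, -0.01033849]), 'finger_gap': 0.093819410837516}
top {'fx': 361.6501591880378, 'fy': 361.6501591880378, 'cx': 324.4521339376924, 'cy': 198.81940563667263, 'k1': -0.02236049157106825, 'eye': array([0.31891812, 0.07009285, 1.30727639]), 'attitude': array([ 0.70981095, -0.6994055 ,  0.05916021, -0.05916446])}
side {'fx': 415.93989524182314, 'fy': 415.93989524182314, 'cx': 328.29705415399485, 'cy': 200.71321139377756, 'k1': -0.10555507232939812, 'eye': array([-0.46396503,  0.34424139,  0.78681131]), 'attitude': array([-0.5280069 ,  0.70627686, -0.37206278,  0.28974298])}
wrist {'fx': 287.0590816478453, 'fy': 287.0590816478453, 'cx': 319.61933695637515, 'cy': 196.49416327232595, 'k1': 0.007812128176644263, 'mount': array([[ 9.99999895e-01, -3.20862890e-04,  3.26308779e-04,
        -8.27501677e-04],
       [-3.93623578e-04, -2.39353961e-01,  9.70932298e-01,
        -1.56636835e-01],
       [-2.33432844e-04, -9.70932324e-01, -2.39354062e-01,
         6.90523579e-02],
       [ 0.00000000e+00,  0.00000000e+00,  0.00000000e+00,
         1.00000000e+00]])}
```

View pics/top0.png

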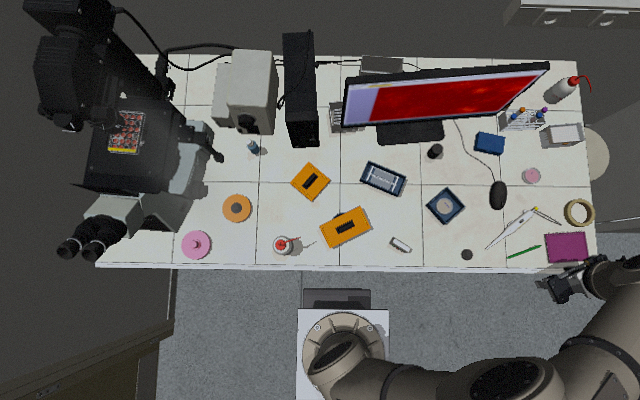

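View pics/side0.png

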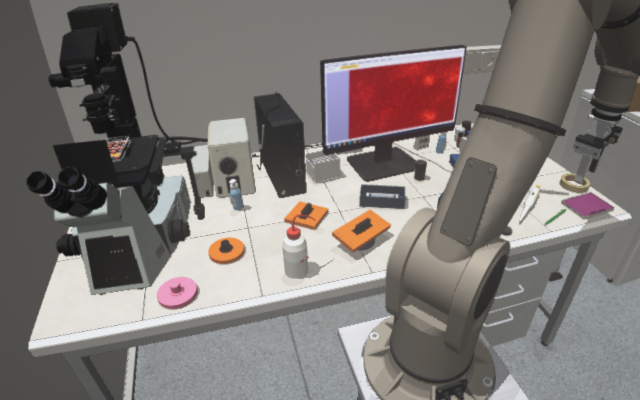

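```bash
cat > h.py <<'E'
from workcell import robot
import cv2,numpy as np
from scipy.spatial.transform import Rotation as R
def cloud(n,p=None,d=None,save=None):
    c=robot.calibration(n);s=robot.sense()
    if p is None:
        p,d=robot.grab_frame(n)
        if save: cv2.imwrite(f"pics/{save}.png",p[:,:,::-1])
    K=np.array([[c['fx'],0,c['cx']],[0,c['fy'],c['cy']],[0,0,1]])
    v,u=np.mgrid[:400,:640].astype(np.float64)
    r=cv2.undistortPoints(np.stack([u.ravel(),v.ravel()],1)[:,None],K,np.array([c['k1'],0,0,0])).reshape(400,640,2)
    r=np.dstack([r,np.ones((400,640))])
    if n=="wrist":
        M=c['mount'];Rt=R.from_quat(s['orientation']).as_matrix()
        A=Rt@M[:3,:3];e=s['eef_pos']+Rt@M[:3,3]
    else: A=R.from_quat(c['attitude']).as_matrix();e=c['eye']
    ray=r@A.T
    return p,d,e,ray,e+ray*d[...,None],d>0
def hsv(p): return cv2.cvtColor(p,cv2.COLOR_RGB2HSV)
def onplane(e,ray,z): return e+ray*((z-e[2])/ray[...,2])[...,None]
def rect(xy):
    (c,wh,a)=cv2.minAreaRect((xy*1000).astype(np.float32)); 
    if wh[0]<wh[1]: wh=wh[::-1];a+=90
    return np.round(c,1),np.round(wh,1),round((a+90)%180-90,1)
E
python3 - <<'E'
from h import *
s=robot.sense();print(R.from_quat(s['orientation']).as_matrix().round(3))
f=np.load('top0.npz');p,d,e,ray,W,ok=cloud('top',f['p'],f['d']);h=hsv(p)
def blobs(m,name,lo):
    n,l,st,ce=cv2.connectedComponentsWithStats(m.astype(np.uint8))
    for i in range(1,n):
        if st[i,4]>lo:
            q=W[(l==i)];print(name,ce[i].round(),st[i,4],*rect(q[:,:2]),'z',np.percentile(q[:,2],[5,50,95]).round(3))
blobs((h[...,0]>8)&(h[...,0]<22)&(h[...,1]>150)&(h[...,2]>120)&ok,'orange',100)
v,u=np.mgrid[:400,:640]
for n,(a,b),r in(('longbox',(383,178),32),('sqbox',(446,206),26),('wash',(286,245),25),('timer',(401,243),15),('pump',(254,147),12),('can',(435,151),14),('longlid',(346,228),32),('tower',(300,90),60),('mon',(420,100),90)):
    m=ok&(np.hypot(u-a,v-b)<r)&(W[...,2]>.02)&(W[...,0]>.2)
    if n in('longbox','sqbox'): m&=(abs(W[...,2]-.042)<.008)
    q=W[m];print(n,m.sum(),*rect(q[:,:2]),np.percentile(q[:,2],[50,99]).round(3),q[:,:2].min(0).round(3),q[:,:2].max(0).round(3))
E
```

```text
[[ 0.411 -0.001  0.912]
 [-0.912  0.001  0.411]
 [-0.001 -1.    -0.   ]]
orange [310. 181.] 683 [603.4 126.8] [105.2 104.3] 50.1 z [0.01  0.015 0.019]
orange [239. 207.] 353 [503.2 381.1] [96.9 80.4] 18.5 z [0.011 0.015 0.02 ]
orange [345. 227.] 979 [435.8  -0.5] [160.3  83.9] -62.8 z [0.042 0.05  0.058]
longbox 143 [ 616.  -138.1] [149.8  77.3] 67.3 [0.041 0.047] [ 0.555 -0.22 ] [ 0.678 -0.055]
sqbox 123 [ 519.6 -363.6] [97.  96.2] -48.8 [0.041 0.046] [ 0.454 -0.426] [ 0.583 -0.297]
wash 332 [364.7 197.4] [92.7 61.8] 83.5 [0.115 0.183] [0.336 0.148] [0.396 0.244]
timer 149 [ 376.5 -193.6] [66.1 27.8] 57.8 [0.059 0.066] [ 0.351 -0.224] [ 0.402 -0.162]
pump 127 [718.9 333.1] [33.5 24.8] -46.6 [0.076 0.116] [0.702 0.319] [0.735 0.35 ]
can 157 [ 718.5 -328.8] [41.5 39.1] 84.2 [0.066 0.073] [ 0.699 -0.35 ] [ 0.738 -0.308]
longlid 1152 [440.7   1.9] [160.3  95. ] -62.2 [0.051 0.075] [ 0.363 -0.089] [0.507 0.089]
tower 7966 [930.2 167.9] [400.2 371.9] 2.0 [0.203 0.444] [ 0.729 -0.024] [1.126 0.353]
mon 14675 [ 854.1 -281.7] [669.6 547.1] -89.7 [0.213 0.447] [ 0.58  -0.616] [1.129 0.053]
```

```bash
cat >> h.py <<'E'
def pose():
    s=robot.sense();return s['eef_pos'],R.from_quat(s['orientation'])
def Rth(th):
    a=np.radians(th);z=np.array([np.cos(a),np.sin(a),0]);y=np.array([0,0,-1.]);return R.from_matrix(np.stack([np.cross(y,z),y,z],1))
def theta(q): z=q.as_matrix()[:,2];return np.degrees(np.arctan2(z[1],z[0]))
def plan(wps):
    """wps: list of (xyz, theta, nrows), consecutive; prints calls of 5 rows"""
    p,q=pose();rows=[]
    print('from',p.round(4),round(theta(q),2))
    for t,th,n in wps:
        t=np.array(t);G=Rth(th);rv=(q.inv()*G).as_rotvec()
        st=(t-p)/n
        for i in range(n):
            rows.append((np.round(q.inv().apply(st)*100,2).tolist(),np.round(np.degrees(rv/n),1).tolist()))
            q=q*R.from_rotvec(rv/n);
        p=t;q=G
    for k in range(0,len(rows),5):
        print('--');[print(*r,'!!' if np.linalg.norm(r[0])>6.25 or np.linalg.norm(r[1])>10.7 else '') for r in rows[k:k+5]]
E
python3 -c "
from h import *
plan([((.436,-.02,.24),117.2,14)])"
```

```text
from [ 0.2774 -0.615   0.2269] 24.28
--
[-3.41, -0.09, 2.78] [-0.0, -6.6, -0.0] 
[-3.06, -0.09, 3.16] [-0.0, -6.6, -0.0] 
[-2.68, -0.09, 3.49] [-0.0, -6.6, -0.0] 
[-2.26, -0.09, 3.77] [-0.0, -6.6, -0.0] 
[-1.81, -0.09, 4.01] [-0.0, -6.6, -0.0] 
--
[-1.33, -0.09, 4.19] [-0.0, -6.6, -0.0] 
[-0.84, -0.09, 4.32] [-0.0, -6.6, -0.0] 
[-0.33, -0.09, 4.39] [-0.0, -6.6, -0.0] 
[0.18, -0.09, 4.39] [-0.0, -6.6, -0.0] 
[0.68, -0.09, 4.34] [-0.0, -6.6, -0.0] 
--
[1.18, -0.09, 4.24] [-0.0, -6.6, -0.0] 
[1.66, -0.09, 4.07] [-0.0, -6.6, -0.0] 
[2.12, -0.09, 3.85] [-0.0, -6.6, -0.0] 
[2.55, -0.09, 3.58] [-0.0, -6.6, -0.0]
```

Call:
play_rows:
  series:
    - {"translation":[-3.4,-0.1,2.8],"turn":[0,-6.6,0]}
    - {"translation":[-3.1,-0.1,3.2],"turn":[0,-6.6,0]}
    - {"translation":[-2.7,-0.1,3.5],"turn":[0,-6.6,0]}
    - {"translation":[-2.3,-0.1,3.8],"turn":[0,-6.6,0]}
    - {"translation":[-1.8,-0.1,4.0],"turn":[0,-6.6,0]}
  grip: 9.4
  squeeze: 25

```text
time_s: 0.72
eef_pos: [0.3348, -0.4001, 0.2323]
orientation: [-0.679, 0.198, -0.198, 0.679]
wrist_force: [0.9, 0.1, -1.0]
finger_gap: 0.0938
```

Call:
play_rows:
  series:
    - {"translation":[-1.3,-0.1,4.2],"turn":[0,-6.6,0]}
    - {"translation":[-0.8,-0.1,4.3],"turn":[0,-6.6,0]}
    - {"translation":[-0.3,-0.1,4.4],"turn":[0,-6.6,0]}
    - {"translation":[0.2,-0.1,4.4],"turn":[0,-6.6,0]}
    - {"translation":[0.7,-0.1,4.3],"turn":[0,-6.6,0]}

```text
time_s: 1.35
eef_pos: [0.3936, -0.1889, 0.2375]
orientation: [0.707, 0.003, -0.003, -0.707]
wrist_force: [0.0, -0.6, -0.0]
finger_gap: 0.094
```

Call:
play_rows:
  series:
    - {"translation":[1.2,-0.1,4.2],"turn":[0,-6.6,0]}
    - {"translation":[1.7,-0.1,4.1],"turn":[0,-6.6,0]}
    - {"translation":[2.1,-0.1,3.8],"turn":[0,-6.6,0]}
    - {"translation":[2.5,-0.1,3.6],"turn":[0,-6.6,0]}
    - {"translation":[0,0,0],"turn":[0,0,0]}

```text
time_s: 1.98
eef_pos: [0.4404, -0.0186, 0.2415]
orientation: [-0.687, -0.165, 0.165, 0.688]
wrist_force: [0.6, -0.6, -0.1]
finger_gap: 0.0939
```

```bash
cat >> h.py <<'E'
def omask(p):
    h=hsv(p);return (h[...,0]>5)&(h[...,0]<24)&(h[...,1]>140)&(h[...,2]>60)
def bigblob(m,near=None):
    n,l,st,ce=cv2.connectedComponentsWithStats(m.astype(np.uint8))
    return l==1+np.argmax(st[1:,4])
E
python3 - <<'E'
from h import *
print(robot.sense()['time_s'],*[x for x in (pose()[0].round(4),theta(pose()[1]))])
p,d,e,ray,W,ok=cloud('wrist',save='w1');np.savez('w1.npz',p=p,d=d)
m=bigblob(omask(p)&ok)
q=W[m];print(rect(q[:,:2]),np.percentile(q[:,2],[2,10,50,90,98]).round(4))
t=m&(W[...,2]>.053);print('top',rect(W[t][:,:2]), 'plane', rect(onplane(e,ray,.057)[t][:,:2]))
ys,xs=np.nonzero(m);h=hsv(p)
hull=np.zeros(m.shape,np.uint8);cv2.fillPoly(hull,[cv2.convexHull(np.stack([xs,ys],1).astype(np.int32))],1)
b=(hull>0)&(p.max(2)<70);print(b.sum())
b=bigblob(b);print('bar ok',(b&ok).sum(),np.percentile(W[b&ok][:,2],[2,10,50,90,98]).round(4))
bt=b&ok&(W[...,2]>.075);print('bar',rect(W[bt][:,:2]),rect(onplane(e,ray,.081)[bt][:,:2]))
E
```

```text
1.975 [ 0.4404 -0.0186  0.2415] 117.01109543220088
(array([4.372e+02, 2.000e-01]), array([160.9,  92.7]), -62.8) [0.043  0.0443 0.0501 0.0554 0.0566]
top (array([454.3,   9.4]), array([159.5,  38.8]), -63.5) plane (array([454. ,   9.6]), array([158.4,  38.7]), -63.3)
936
bar ok 918 [0.0492 0.0515 0.0721 0.0742 0.0749]
bar (array([434.6,  -4.6]), array([39.1,  7.8]), -55.7) (array([434.1,  -3.7]), array([38.4,  7.7]), -55.6)
```

View pics/w1.png

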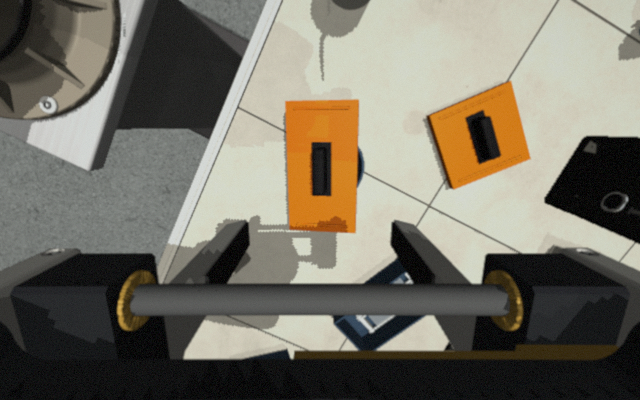

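Run:
```python
from h import *
f=np.load('w1.npz');p,d,e,ray,W,ok=cloud('wrist',f['p'],f['d'])
def fit(m,n):
    q=W[m];c=q.mean(0);u,s,v=np.linalg.svd(q-c,full_matrices=False);nn=v[2]*np.sign(v[2,2]);r=abs((q-c)@nn);print(n,c.round(4),nn.round(4),'res',np.percentile(r,[50,95]).round(4))
hs=hsv(p);v,u=np.mgrid[:400,:640]
tb=ok&(hs[...,1]<60)&(hs[...,2]>170)&(v<220)&(u>250)
fit(tb,'table')
m=bigblob(omask(p)&ok);m2=cv2.erode(m.astype(np.uint8),np.ones((7,7)))>0
fit(m2,'lid')
sq=omask(p)&ok&~m;sq=bigblob(sq);fit(cv2.erode(sq.astype(np.uint8),np.ones((7,7)))>0,'sqlid');print(rect(W[sq][:,:2]))
print(rect(W[m2][:,:2]))
```

```text
table [ 0.5393  0.1467 -0.0011] [2.0e-04 1.3e-03 1.0e+00] res [0.0006 0.0017]
lid [0.4308 0.0036 0.0498] [-0.1389 -0.0707  0.9878] res [0.0005 0.0015]
sqlid [0.5976 0.1264 0.0142] [ 0.001 -0.001  1.   ] res [0.0006 0.0016]
(array([602.4, 123.3]), array([107.7, 105.9]), 49.8)
(array([433.5,  -2.5]), array([152.3,  78.2]), -62.7)
```

```bash
cat >> h.py <<'E'
def lidfit(W,ok,p,sel=None):
    """plane+rect of the biggest orange top; returns centre, normal, long-axis dir, size"""
    m=bigblob(omask(p)&ok&(True if sel is None else sel))
    q=W[m];k=cv2.erode(m.astype(np.uint8),np.ones((9,9)))>0;c=W[k];
    for _ in range(4):
        c0=c.mean(0);nn=np.linalg.svd(c-c0,full_matrices=False)[2][2];nn*=np.sign(nn[2]);c=q[abs((q-c0)@nn)<.0018]
    a=np.cross([0,1,0],nn);a/=np.linalg.norm(a);b=np.cross(nn,a)
    cc,wh,an=rect(np.stack([(c-c0)@a,(c-c0)@b],1));r=np.radians(an)
    C=c0+(a*cc[0]+b*cc[1])/1000;ax=a*np.cos(r)+b*np.sin(r)
    return C,nn,ax,wh
def RM(yd,zd):
    y=np.array(yd,float);y/=np.linalg.norm(y);z=np.array(zd,float);z-=y*(z@y);z/=np.linalg.norm(z);return R.from_matrix(np.stack([np.cross(y,z),y,z],1))
_R=Rth
def Rth(th): return th if isinstance(th,R) else _R(th)
E
python3 - <<'E'
from h import *
f=np.load('w1.npz');p,d,e,ray,W,ok=cloud('wrist',f['p'],f['d'])
C,n,ax,wh=lidfit(W,ok,p);print(C.round(4),n.round(3),ax.round(3),wh)
ax=-ax if ax[1]<0 else ax
G=RM(-n,ax)
print('bartop',C+n*.024)
plan([(C+n*.12,G,3),(C+n*.026,G,3)])
# round box rim visible? 
v,u=np.mgrid[:400,:640]
m=ok&(u>355)&(u<375)&(v>130)&(v<200)&(p.max(2)<110);print(m.sum(),W[m].min(0).round(3),W[m].max(0).round(3))
E
```

```text
[ 0.433  -0.0034  0.0496] [-0.139 -0.071  0.988] [ 0.454 -0.891 -0.   ] [160.5  86.1]
bartop [ 0.42971779 -0.005118    0.07333497]
from [ 0.44   -0.0204  0.2414] 116.78
--
[-0.57, 2.44, 0.61] [0.0, -0.1, -3.0] 
[-0.7, 2.41, 0.61] [0.0, -0.1, -3.0] 
[-0.82, 2.37, 0.61] [0.0, -0.1, -3.0] 
[-0.0, 3.13, 0.0] [0.0, 0.0, 0.0] 
[-0.0, 3.13, 0.0] [0.0, 0.0, 0.0] 
--
[-0.0, 3.13, 0.0] [0.0, 0.0, 0.0] 
139 [ 0.463 -0.002  0.008] [0.484 0.038 0.043]
```

Call:
play_rows:
  series:
    - {"translation":[-0.6,2.4,0.6],"turn":[0,0,-3]}
    - {"translation":[-0.7,2.4,0.6],"turn":[0,0,-3]}
    - {"translation":[-0.8,2.4,0.6],"turn":[0,0,-3]}
    - {"translation":[0,3,0],"turn":[0,0,0]}
    - {"translation":[0,0,0],"turn":[0,0,0]}

```text
time_s: 2.65
eef_pos: [0.4194, -0.0117, 0.1375]
orientation: [-0.673, -0.215, 0.109, 0.699]
wrist_force: [-0.8, -0.1, 1.1]
finger_gap: 0.0936
```

Run:
```python
from h import *
C=np.array([.433,-.0034,.0496]);n=np.array([-.139,-.071,.988]);G=RM(-n,[-.454,.891,0])
plan([(C+n*.026,G,4)])
```

```text
from [ 0.4194 -0.0117  0.1375] 116.57
--
[0.05, 1.58, 0.03] [-0.0, -0.1, -0.0] 
[0.05, 1.58, 0.03] [-0.0, -0.1, -0.0] 
[0.05, 1.58, 0.03] [-0.0, -0.1, -0.0] 
[0.05, 1.58, 0.03] [-0.0, -0.1, -0.0]
```

Call:
play_rows:
  series:
    - {"translation":[0.1,1.6,0],"turn":[0,0,0]}
    - {"translation":[0,1.6,0],"turn":[0,0,0]}
    - {"translation":[0.1,1.6,0],"turn":[0,0,0]}
    - {"translation":[0,1.5,0],"turn":[0,0,0]}
    - {"translation":[0,0,0],"turn":[0,0,0]}
  grip: 5

```text
time_s: 3.28
eef_pos: [0.4314, -0.006, 0.0771]
orientation: [-0.673, -0.216, 0.109, 0.699]
wrist_force: [-0.1, -0.9, -0.1]
finger_gap: 0.0504
```

Call:
play_rows:
  series:
    - {"translation":[0,0,0],"turn":[0,0,0]}
    - {"translation":[0,0,0],"turn":[0,0,0]}
    - {"translation":[0,0,0],"turn":[0,0,0]}
    - {"translation":[0,0,0],"turn":[0,0,0]}
    - {"translation":[0,0,0],"turn":[0,0,0]}
  grip: 0
  squeeze: 40

```text
time_s: 3.9
eef_pos: [0.4315, -0.0056, 0.0771]
orientation: [-0.673, -0.217, 0.109, 0.699]
wrist_force: [-1.2, -0.4, 3.3]
finger_gap: 0.0139
```

Run:
```python
from h import *
plan([((.436,-.006,.14),pose()[1],2),((.45,-.02,.2),117,3),((.558,-.27,.25),67.3,7)])
```

```text
from [ 0.4315 -0.0056  0.0771] 116.67
--
[0.68, -3.08, -0.12] [0.0, 0.0, 0.0] 
[0.68, -3.08, -0.12] [0.0, 0.0, 0.0] 
[0.52, -1.94, -0.63] [0.0, -0.1, 3.0] 
[0.41, -1.97, -0.63] [0.0, -0.1, 3.0] 
[0.31, -1.99, -0.63] [0.0, -0.1, 3.0] 
--
[-0.25, -0.71, -3.88] [0.0, 7.1, 0.0] 
[0.24, -0.71, -3.88] [0.0, 7.1, 0.0] 
[0.71, -0.71, -3.82] [0.0, 7.1, 0.0] 
[1.18, -0.71, -3.71] [0.0, 7.1, 0.0] 
[1.63, -0.71, -3.53] [0.0, 7.1, 0.0] 
--
[2.05, -0.71, -3.3] [0.0, 7.1, 0.0] 
[2.45, -0.71, -3.02] [0.0, 7.1, 0.0]
```

Call:
play_rows:
  series:
    - {"translation":[0.6,-2,-0.1],"turn":[0,0,0]}
    - {"translation":[0.7,-4,-0.1],"turn":[0,0,0]}
    - {"translation":[0.5,-2,-0.6],"turn":[0,0,3]}
    - {"translation":[0.4,-2,-0.6],"turn":[0,0,3]}
    - {"translation":[0.3,-2,-0.6],"turn":[0,0,3]}

```text
time_s: 4.53
eef_pos: [0.4484, -0.0195, 0.2]
orientation: [0.688, 0.163, -0.164, -0.688]
wrist_force: [-0.2, 0.8, -1.0]
finger_gap: 0.0134
```

Call:
play_rows:
  series:
    - {"translation":[-0.2,-0.7,-3.9],"turn":[0,7.1,0]}
    - {"translation":[0.2,-0.7,-3.9],"turn":[0,7.1,0]}
    - {"translation":[0.7,-0.7,-3.8],"turn":[0,7.1,0]}
    - {"translation":[1.2,-0.7,-3.7],"turn":[0,7.1,0]}
    - {"translation":[1.6,-0.7,-3.5],"turn":[0,7.1,0]}

```text
time_s: 5.15
eef_pos: [0.5247, -0.199, 0.2341]
orientation: [-0.705, 0.056, -0.056, 0.705]
wrist_force: [0.3, -0.4, -1.0]
finger_gap: 0.0135
```

Call:
play_rows:
  series:
    - {"translation":[2.0,-0.7,-3.3],"turn":[0,7.1,0]}
    - {"translation":[2.4,-0.7,-3],"turn":[0,7.1,0]}
    - {"translation":[0,0,0],"turn":[0,0,0]}
    - {"translation":[0,0,0],"turn":[0,0,0]}
    - {"translation":[0,0,0],"turn":[0,0,0]}

```text
time_s: 5.78
eef_pos: [0.5539, -0.2679, 0.248]
orientation: [-0.693, 0.141, -0.14, 0.693]
wrist_force: [0.7, -0.2, -1.5]
finger_gap: 0.0136
```

Run:
```python
from h import *
P,q=pose();print(P.round(4),theta(q),robot.sense()['finger_gap'])
p,d,e,ray,W,ok=cloud('wrist',save='w2');np.savez('w2.npz',p=p,d=d,P=P,q=q.as_quat())
try:
    C,n,ax,wh=lidfit(W,ok,p,W[...,2]>.1);print(C.round(4),n.round(3),ax.round(3),wh, 'tool', q.inv().apply(C-P).round(4),q.inv().apply(ax).round(3),q.inv().apply(n).round(3))
except Exception as x: print(x)
```

```text
[ 0.5539 -0.2679  0.248 ] 67.08812589998259 0.01364065590872252
[ 0.5661 -0.2368  0.2204] [-0.001 -0.004  1.   ] [0.389 0.921 0.004] [99.3 85.8] tool [-0.0008  0.0277  0.0334] [-0.    -0.003  1.   ] [ 0.    -1.    -0.003]
```

View pics/w2.png

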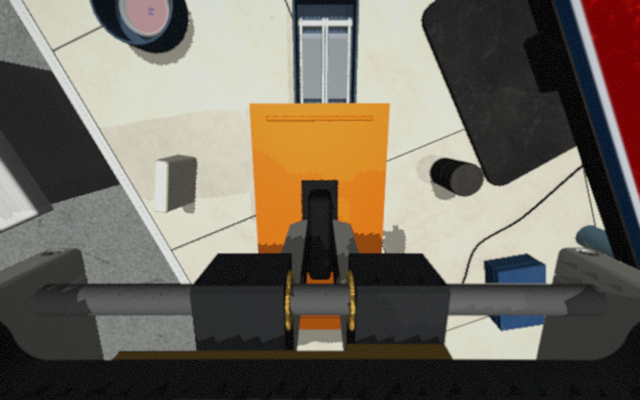

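Call:
play_rows:
  series:
    - {"translation":[-5,0,3.1],"turn":[0,0,0]}
    - {"translation":[-5,0,3.1],"turn":[0,0,0]}
    - {"translation":[-5,0,3.1],"turn":[0,0,0]}
    - {"translation":[0,0,0],"turn":[0,0,0]}
    - {"translation":[0,0,0],"turn":[0,0,0]}

```text
time_s: 6.45
eef_pos: [0.4526, -0.1248, 0.2487]
orientation: [0.693, -0.14, 0.141, -0.693]
wrist_force: [0.6, -0.7, -0.5]
finger_gap: 0.0138
```

```bash
cat >> h.py <<'E'
def rimpts(W,ok,p,c,r):
    """points of a box rim near xy c: dark pixels at rim height"""
    m=ok&(abs(W[...,2]-.042)<.006)&(np.hypot(W[...,0]-c[0],W[...,1]-c[1])<r)&~omask(p)
    return m,W[m]
E
python3 - <<'E'
from h import *
P,q=pose();print(P.round(4),theta(q))
p,d,e,ray,W,ok=cloud('wrist',save='w3');np.savez('w3.npz',p=p,d=d,P=P,q=q.as_quat())
for c,r in(((.616,-.138),.1),((.45,0.005),.07)):
    m,Q=rimpts(W,ok,p,c,r);print(m.sum(),np.median(Q[:,2]),rect(Q[:,:2]),rect(onplane(e,ray,.042)[m][:,:2]))
    ys,xs=np.nonzero(m);print(xs.min(),xs.max(),ys.min(),ys.max())
    p=p.copy();p[m]=(0,255,0)
cv2.imwrite('pics/w3m.png',p[:,:,::-1])
E
```

```text
[ 0.4526 -0.1248  0.2487] 67.0247022744121
1299 0.04091051442192445 (array([ 614.3, -138.8]), array([148.5,  76.4]), 67.0) (array([ 613.3, -138.3]), array([147.6,  77.2]), 67.1)
408 482 78 199
569 0.04110386903682883 (array([440.9,  11.9]), array([91.1, 73.6]), -4.8) (array([440.9,  11.7]), array([91. , 73.3]), -4.8)
230 306 47 121
```

View pics/w3m.png

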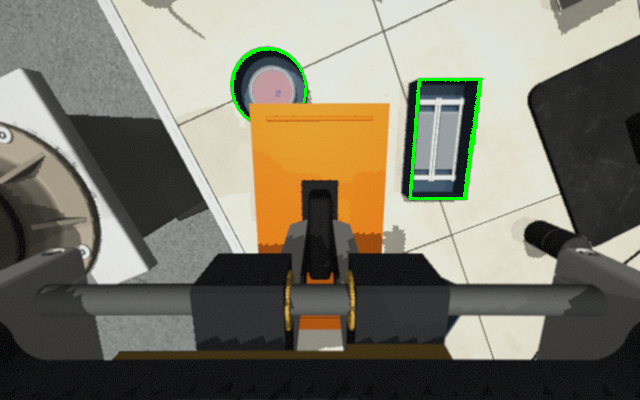

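Run:
```python
from h import *
f=np.load('w3.npz');p,d,e,ray,W,ok=cloud('wrist',f['p'],f['d'])
m,Q=rimpts(W,ok,p,(.45,.005),.07);A=np.c_[2*Q[:,:2],np.ones(len(Q))];s=np.linalg.lstsq(A,(Q[:,:2]**2).sum(1),rcond=None)[0];print('round',s[:2].round(4),np.sqrt(s[2]+s[0]**2+s[1]**2))
C,n,ax,wh=lidfit(W,ok,p,W[...,2]>.1);P,q=pose();o=q.inv().apply(C-P);print(o,wh,q.inv().apply(ax))
G=Rth(67.0);off=G.apply([-.0006,0,o[2]+wh[0]/2000-.0805]);T=np.array([.6143,-.1388,0])-off;print(off,T)
plan([((*T[:2],.25),67.0,4),((*T[:2],.10),67.0,4)])
```

```text
round [0.4403 0.0026] 0.043967886897567254
[-0.00091271  0.02762615  0.03351913] [99.2 85.9] [-0.00220521 -0.00271958  0.99999387]
[0.00047107 0.00264536 0.        ] [ 0.61382893 -0.14144536  0.        ]
from [ 0.4527 -0.1251  0.2484] 66.97
--
[3.87, -0.04, 1.2] [0.0, -0.0, 0.0] 
[3.87, -0.04, 1.2] [0.0, -0.0, 0.0] 
[3.87, -0.04, 1.2] [0.0, -0.0, 0.0] 
[3.87, -0.04, 1.2] [0.0, -0.0, 0.0] 
[0.0, 3.75, 0.0] [0.0, 0.0, 0.0] 
--
[0.0, 3.75, 0.0] [0.0, 0.0, 0.0] 
[0.0, 3.75, 0.0] [0.0, 0.0, 0.0] 
[0.0, 3.75, 0.0] [0.0, 0.0, 0.0]
```

Call:
play_rows:
  series:
    - {"translation":[3.9,0,1.2],"turn":[0,0,0]}
    - {"translation":[3.9,0,1.2],"turn":[0,0,0]}
    - {"translation":[3.9,0,1.2],"turn":[0,0,0]}
    - {"translation":[3.8,0,1.2],"turn":[0,0,0]}
    - {"translation":[0,0,0],"turn":[0,0,0]}

```text
time_s: 7.12
eef_pos: [0.616, -0.1419, 0.2465]
orientation: [-0.692, 0.142, -0.141, 0.693]
wrist_force: [-0.4, -1.1, -1.6]
finger_gap: 0.014
```

Call:
play_rows:
  series:
    - {"translation":[0,4,0],"turn":[0,0,0]}
    - {"translation":[0,4,0],"turn":[0,0,0]}
    - {"translation":[0,4,0],"turn":[0,0,0]}
    - {"translation":[0,2.8,0],"turn":[0,0,0]}
    - {"translation":[0,0,0],"turn":[0,0,0]}

```text
time_s: 7.75
eef_pos: [0.6122, -0.1416, 0.0981]
orientation: [0.693, -0.143, 0.14, -0.693]
wrist_force: [-0.3, 1.1, -0.6]
finger_gap: 0.0138
```

Run:
```python
from h import *
plan([((.6138,-.1414,.095),67.0,1),((.6138,-.1414,.0715),67.0,4)])
```

```text
from [ 0.6122 -0.1416  0.0981] 66.94
--
[0.14, 0.3, 0.08] [0.0, -0.1, -0.2] 
[0.0, 0.59, 0.0] [0.0, 0.0, 0.0] 
[0.0, 0.59, 0.0] [0.0, 0.0, 0.0] 
[0.0, 0.59, 0.0] [0.0, 0.0, 0.0] 
[0.0, 0.59, 0.0] [0.0, 0.0, 0.0]
```

Call:
play_rows:
  series:
    - {"translation":[0.1,0.3,0.1],"turn":[0,0,0]}
    - {"translation":[0,0.6,0],"turn":[0,0,0]}
    - {"translation":[0,0.6,0],"turn":[0,0,0]}
    - {"translation":[0,0.6,0],"turn":[0,0,0]}
    - {"translation":[0,0.6,0],"turn":[0,0,0]}

```text
time_s: 8.38
eef_pos: [0.6151, -0.1406, 0.0728]
orientation: [-0.693, 0.141, -0.141, 0.693]
wrist_force: [0.2, -0.3, -0.6]
finger_gap: 0.0139
```

Run:
```python
from h import *
plan([((.6138,-.1414,.072),67.0,1)]);print(robot.sense()['wrist_force'])
```

```text
from [ 0.6151 -0.1406  0.0728] 66.98
--
[-0.09, 0.08, -0.12] [-0.0, -0.0, -0.0] 
[ 0.1847318  -0.26351326 -0.59168246]
```

Call:
play_rows:
  series:
    - {"translation":[0,0.05,0],"turn":[0,0,0]}
    - {"translation":[0,0,0],"turn":[0,0,0]}
    - {"translation":[0,0,0],"turn":[0,0,0]}
    - {"translation":[0,0,0],"turn":[0,0,0]}
    - {"translation":[0,-1,0],"turn":[0,0,0]}
  grip: 6

```text
time_s: 9.0
eef_pos: [0.6148, -0.1406, 0.0826]
orientation: [-0.693, 0.141, -0.141, 0.693]
wrist_force: [0.1, -0.3, 0.8]
finger_gap: 0.0589
```

Call:
play_rows:
  series:
    - {"translation":[0,-3,0],"turn":[0,0,0]}
    - {"translation":[0,-5,0],"turn":[0,0,0]}
    - {"translation":[0,-5,0],"turn":[0,0,0]}
    - {"translation":[0,-3,0],"turn":[0,0,0]}
    - {"translation":[0,0,0],"turn":[0,0,0]}

```text
time_s: 9.62
eef_pos: [0.6163, -0.1407, 0.2461]
orientation: [0.693, -0.139, 0.143, -0.693]
wrist_force: [-0.6, -0.2, -0.2]
finger_gap: 0.06
```

Run:
```python
from h import *
p,d,e,ray,W,ok=cloud('wrist');print(lidfit(W,ok,p))
plan([((.585,.11,.24),140,8)])
```

```text
(array([ 0.61509079, -0.13831871,  0.04397728]), array([4.48885392e-04, 6.41836618e-04, 9.99999693e-01]), array([ 3.84295018e-01,  9.23210027e-01, -7.65054656e-04]), array([159.2,  84.8]))
from [ 0.6155 -0.1407  0.2442] 66.98
--
[-1.58, 0.05, 2.73] [0.0, -9.1, 0.0] 
[-1.12, 0.05, 2.95] [0.0, -9.1, 0.0] 
[-0.64, 0.05, 3.09] [0.0, -9.1, 0.0] 
[-0.14, 0.05, 3.15] [0.0, -9.1, 0.0] 
[0.36, 0.05, 3.14] [0.0, -9.1, 0.0] 
--
[0.85, 0.05, 3.04] [0.0, -9.1, 0.0] 
[1.32, 0.05, 2.87] [0.0, -9.1, 0.0] 
[1.76, 0.05, 2.62] [0.0, -9.1, 0.0]
```

Call:
play_rows:
  series:
    - {"translation":[-1.6,0,2.7],"turn":[0,-9.1,0]}
    - {"translation":[-1.1,0,3],"turn":[0,-9.1,0]}
    - {"translation":[-0.6,0,3.1],"turn":[0,-9.1,0]}
    - {"translation":[-0.1,0,3.2],"turn":[0,-9.1,0]}
    - {"translation":[0.4,0,3.1],"turn":[0,-9.1,0]}

```text
time_s: 10.3
eef_pos: [0.5967, 0.0175, 0.2417]
orientation: [-0.693, -0.139, 0.14, 0.693]
wrist_force: [0.2, 0.0, -0.4]
finger_gap: 0.0599
```

Call:
play_rows:
  series:
    - {"translation":[0.9,0,3],"turn":[0,-9.1,0]}
    - {"translation":[1.3,0,2.9],"turn":[0,-9.1,0]}
    - {"translation":[1.8,0,2.6],"turn":[0,-9.1,0]}
    - {"translation":[0,0,0],"turn":[0,0,0]}
    - {"translation":[0,0,0],"turn":[0,0,0]}

```text
time_s: 10.92
eef_pos: [0.5867, 0.1099, 0.2419]
orientation: [-0.642, -0.297, 0.297, 0.642]
wrist_force: [0.4, -0.8, 0.5]
finger_gap: 0.0599
```

Run:
```python
from h import *
P,q=pose();p,d,e,ray,W,ok=cloud('wrist',save='w4');np.savez('w4.npz',p=p,d=d)
print(theta(q))
near=np.hypot(W[...,0]-.603,W[...,1]-.125)<.085
C,n,ax,wh=lidfit(W,ok,p,near);print(C.round(4),n.round(3),ax.round(3),wh)
b=ok&near&(p.max(2)<80)&(W[...,2]>.033)&(W[...,2]<.045);print('bar',rect(W[b][:,:2]),W[b][:,2].mean())
near=np.hypot(W[...,0]-.503,W[...,1]-.381)<.08
if (near&omask(p)).sum()>200:
    C2=lidfit(W,ok,p,near);print('round lid',C2)
a=np.degrees(np.arctan2(ax[1],ax[0]))
T=140+((a-140+45)%90-45);print(T)
plan([((*C[:2],.12),T,3),((*C[:2],.0407),T,3)])
```

```text
139.6635996352623
[0.6025 0.1259 0.0144] [ 0. -0.  1.] [ 0.641  0.767 -0.   ] [105.4 105. ]
bar (array([602.1, 126. ]), array([53.3, 13.1]), -39.3) 0.03788532599893907
round lid (array([0.532247  , 0.36196725, 0.01416731]), array([ 0.01214739, -0.00982961,  0.9998779 ]), array([ 6.53462781e-01,  7.56958484e-01, -4.97327800e-04]), array([74.1, 17.2]))
140.09999997283046
from [0.5869 0.1095 0.2421] 139.63
--
[0.76, 4.07, -0.05] [-0.0, -0.2, -0.0] 
[0.76, 4.07, -0.05] [-0.0, -0.2, -0.0] 
[0.76, 4.07, -0.05] [-0.0, -0.2, -0.0] 
[0.0, 2.64, 0.0] [0.0, 0.0, 0.0] 
[0.0, 2.64, 0.0] [0.0, 0.0, 0.0] 
--
[0.0, 2.64, 0.0] [0.0, 0.0, 0.0]
```

Call:
play_rows:
  series:
    - {"translation":[0.8,4,0],"turn":[0,-0.2,0]}
    - {"translation":[0.8,4,0],"turn":[0,-0.2,0]}
    - {"translation":[0.7,4,0],"turn":[0,0,0]}
    - {"translation":[0,4,0],"turn":[0,0,0]}
    - {"translation":[0,1.5,0],"turn":[0,0,0]}

```text
time_s: 11.6
eef_pos: [0.6007, 0.1269, 0.0654]
orientation: [-0.641, -0.298, 0.3, 0.641]
wrist_force: [0.5, 0.0, -0.0]
finger_gap: 0.0601
```

Run:
```python
from h import *
plan([((.6024,.1259,.0415),140.1,1)])
```

```text
from [0.6007 0.1269 0.0654] 140.07
--
[0.04, 2.39, -0.2] [-0.1, -0.0, -0.2]
```

Call:
play_rows:
  series:
    - {"translation":[0,1.2,-0.2],"turn":[0,0,0]}
    - {"translation":[0,1.2,0],"turn":[0,0,0]}
    - {"translation":[0,0,0],"turn":[0,0,0]}
    - {"translation":[0,0,0],"turn":[0,0,0]}
    - {"translation":[0,0,0],"turn":[0,0,0]}

```text
time_s: 12.22
eef_pos: [0.6036, 0.1271, 0.0443]
orientation: [0.64, 0.3, -0.299, -0.64]
wrist_force: [-0.5, -0.2, 0.0]
finger_gap: 0.06
```

Call:
play_rows:
  series:
    - {"translation":[0,0,0],"turn":[0,0,0]}
    - {"translation":[0,0,0],"turn":[0,0,0]}
    - {"translation":[0,0,0],"turn":[0,0,0]}
    - {"translation":[0,0,0],"turn":[0,0,0]}
    - {"translation":[0,0,0],"turn":[0,0,0]}
  grip: 0

```text
time_s: 12.85
eef_pos: [0.6032, 0.127, 0.0437]
orientation: [-0.64, -0.3, 0.3, 0.64]
wrist_force: [0.5, 0.5, 1.2]
finger_gap: 0.014
```

Call:
play_rows:
  series:
    - {"translation":[0,-2,0],"turn":[0,0,0]}
    - {"translation":[0,-5,0],"turn":[0,0,0]}
    - {"translation":[0,-6,0],"turn":[0,0,0]}
    - {"translation":[0,-6,0],"turn":[0,0,0]}
    - {"translation":[0,0,0],"turn":[0,0,0]}

```text
time_s: 13.48
eef_pos: [0.6051, 0.1281, 0.2399]
orientation: [0.641, 0.303, -0.297, -0.64]
wrist_force: [-0.5, 0.1, -1.9]
finger_gap: 0.0138
```

Run:
```python
from h import *
f=np.load('top0.npz');_,_,_,_,W,ok=cloud('top',f['p'],f['d'])
for y in(.2,.1,0,-.1,-.2,-.3,-.4):
    m=ok&(abs(W[...,1]-y)<.05)&(W[...,2]>.12)&(W[...,0]>.5);print(y,W[m][:,0].min().round(3),np.percentile(W[m][:,0],3).round(3))
print(robot.sense()['time_s'])
plan([((.595,-.05,.24),136,4),((.655,-.26,.25),131.2,5)])
```

```text
0.2 0.73 0.732
0.1 0.732 0.735
0 0.761 0.765
-0.1 0.77 0.773
-0.2 0.78 0.783
-0.3 0.79 0.794
-0.4 0.8 0.805
13.475
from [0.6051 0.1281 0.2399] 140.19
--
[-3.58, -0.01, -2.66] [0.1, 1.0, 0.1] 
[-3.53, -0.01, -2.72] [0.1, 1.0, 0.1] 
[-3.48, -0.01, -2.79] [0.1, 1.0, 0.1] 
[-3.43, -0.0, -2.85] [0.1, 1.0, 0.1] 
[-2.19, -0.2, -3.78] [0.0, 1.0, 0.0] 
--
[-2.12, -0.2, -3.82] [0.0, 1.0, 0.0] 
[-2.06, -0.2, -3.85] [0.0, 1.0, 0.0] 
[-1.99, -0.2, -3.89] [0.0, 1.0, 0.0] 
[-1.93, -0.2, -3.92] [0.0, 1.0, 0.0]
```

Call:
play_rows:
  series:
    - {"translation":[-3.6,0,-2.7],"turn":[0,1,0]}
    - {"translation":[-3.5,0,-2.7],"turn":[0,1,0]}
    - {"translation":[-3.5,0,-2.8],"turn":[0,1,0]}
    - {"translation":[-3.4,0,-2.8],"turn":[0,1,0]}
    - {"translation":[-2.3,-0.2,-3.5],"turn":[0,1,0]}

```text
time_s: 14.1
eef_pos: [0.6018, -0.0932, 0.2359]
orientation: [0.653, 0.271, -0.272, -0.653]
wrist_force: [0.5, 0.3, -0.9]
finger_gap: 0.0137
```

Call:
play_rows:
  series:
    - {"translation":[-2.2,-0.2,-3.5],"turn":[0,1,0]}
    - {"translation":[-2.2,-0.2,-3.5],"turn":[0,1,0]}
    - {"translation":[-2.1,-0.2,-3.5],"turn":[0,1,0]}
    - {"translation":[-2,-0.2,-3.5],"turn":[0,1,0]}
    - {"translation":[0,0,0],"turn":[0,0,0]}

```text
time_s: 14.72
eef_pos: [0.6374, -0.2551, 0.2431]
orientation: [-0.662, -0.247, 0.248, 0.663]
wrist_force: [0.1, 0.3, -1.3]
finger_gap: 0.0135
```

Call:
play_rows:
  series:
    - {"translation":[0,0,0],"turn":[0,0,0]}
    - {"translation":[0,0,0],"turn":[0,0,0]}
    - {"translation":[0,0,0],"turn":[0,0,0]}
    - {"translation":[0,0,0],"turn":[0,0,0]}
    - {"translation":[0,0,0],"turn":[0,0,0]}

```text
time_s: 15.35
eef_pos: [0.638, -0.2514, 0.2437]
orientation: [0.662, 0.249, -0.249, -0.662]
wrist_force: [0.3, 0.6, -2.1]
finger_gap: 0.0137
```

Run:
```python
from h import *
P,q=pose();print(P.round(4),theta(q))
p,d,e,ray,W,ok=cloud('wrist');np.savez('w5.npz',p=p,d=d,P=P,q=q.as_quat())
m,Q=rimpts(W,ok,p,(.52,-.3636),.08);r=rect(Q[:,:2]);print(m.sum(),r)
C,n,ax,wh=lidfit(W,ok,p,W[...,2]>.12);o=q.inv().apply(C-P);print(o,wh,q.inv().apply(ax).round(3),q.inv().apply(n).round(3))
p=p.copy();p[m]=(0,255,0);cv2.imwrite('pics/w5m.png',p[:,:,::-1])
```

```text
[ 0.638  -0.2514  0.2437] 131.19065871517347
927 (array([ 518. , -363.6]), array([95.6, 94.6]), 41.1)
[-4.03863121e-05  2.92507657e-02  1.82080482e-02] [106.3  69.6] [ 1. -0.  0.] [-0.    -1.    -0.001]
```

View pics/w5m.png

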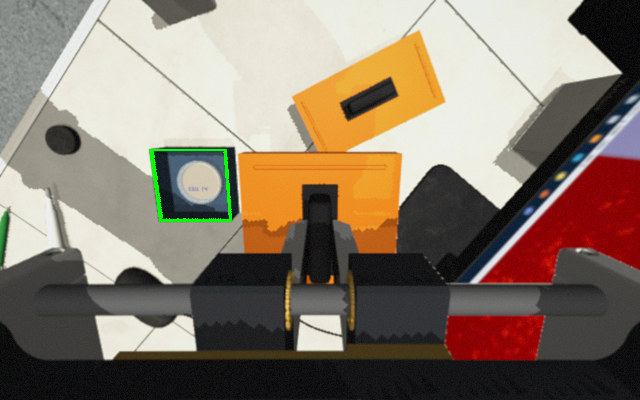

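Run:
```python
from h import *
plan([((.518,-.3636,.24),131.1,4),((.518,-.3636,.1),131.1,4)])
```

```text
from [ 0.638  -0.2515  0.2437] 131.19
--
[-4.1, 0.09, -0.13] [-0.0, 0.0, 0.0] 
[-4.1, 0.09, -0.14] [-0.0, 0.0, 0.0] 
[-4.1, 0.09, -0.14] [-0.0, 0.0, 0.0] 
[-4.1, 0.09, -0.14] [-0.0, 0.0, 0.0] 
[0.0, 3.5, -0.0] [0.0, 0.0, 0.0] 
--
[0.0, 3.5, -0.0] [0.0, 0.0, 0.0] 
[0.0, 3.5, -0.0] [0.0, 0.0, 0.0] 
[0.0, 3.5, -0.0] [0.0, 0.0, 0.0]
```

Call:
play_rows:
  series:
    - {"translation":[-4.1,0.1,-0.1],"turn":[0,0,0]}
    - {"translation":[-4.1,0.1,-0.1],"turn":[0,0,0]}
    - {"translation":[-4.1,0.1,-0.2],"turn":[0,0,0]}
    - {"translation":[-4.1,0.1,-0.1],"turn":[0,0,0]}
    - {"translation":[0,2,0],"turn":[0,0,0]}

```text
time_s: 16.02
eef_pos: [0.516, -0.3668, 0.2206]
orientation: [0.664, 0.247, -0.247, -0.662]
wrist_force: [0.6, 0.9, -2.2]
finger_gap: 0.0136
```

Call:
play_rows:
  series:
    - {"translation":[0,4,0],"turn":[0,0,0]}
    - {"translation":[0,4,0],"turn":[0,0,0]}
    - {"translation":[0,3.5,0],"turn":[0,0,0]}
    - {"translation":[0,0,0],"turn":[0,0,0]}
    - {"translation":[0,0,0],"turn":[0,0,0]}

```text
time_s: 16.65
eef_pos: [0.5189, -0.3631, 0.1058]
orientation: [0.662, 0.249, -0.249, -0.662]
wrist_force: [0.4, 0.3, -1.3]
finger_gap: 0.0137
```

Run:
```python
from h import *
plan([((.518,-.3636,.098),131.1,1),((.518,-.3636,.0735),131.1,4)])
```

```text
from [ 0.5189 -0.3631  0.1058] 131.21
--
[-0.1, 0.78, 0.02] [0.1, 0.1, 0.0] 
[0.0, 0.61, -0.0] [0.0, 0.0, 0.0] 
[0.0, 0.61, -0.0] [0.0, 0.0, 0.0] 
[0.0, 0.61, -0.0] [0.0, 0.0, 0.0] 
[0.0, 0.61, -0.0] [0.0, 0.0, 0.0]
```

Call:
play_rows:
  series:
    - {"translation":[-0.1,0.7,0],"turn":[0,0,0]}
    - {"translation":[0,0.6,0],"turn":[0,0,0]}
    - {"translation":[0,0.6,0],"turn":[0,0,0]}
    - {"translation":[0,0.6,0],"turn":[0,0,0]}
    - {"translation":[0,0.6,0],"turn":[0,0,0]}

```text
time_s: 17.27
eef_pos: [0.5171, -0.364, 0.0732]
orientation: [-0.662, -0.249, 0.249, 0.662]
wrist_force: [-0.1, 0.2, -1.8]
finger_gap: 0.0138
```

Run:
```python
from h import *
plan([((.518,-.3636,.0737),131.1,1)]);print(robot.sense()['wrist_force'])
```

```text
from [ 0.5171 -0.364   0.0732] 131.18
--
[0.09, -0.05, -0.03] [-0.0, 0.1, -0.0] 
[-0.11927662  0.22490892 -1.84263644]
```

Call:
play_rows:
  series:
    - {"translation":[0,0,0],"turn":[0,0,0]}
    - {"translation":[0,0,0],"turn":[0,0,0]}
    - {"translation":[0,0,0],"turn":[0,0,0]}
    - {"translation":[0,0,0],"turn":[0,0,0]}
    - {"translation":[0,-1,0],"turn":[0,0,0]}
  grip: 6

```text
time_s: 17.9
eef_pos: [0.5168, -0.3637, 0.0835]
orientation: [-0.662, -0.248, 0.249, 0.662]
wrist_force: [-0.8, -0.2, 0.8]
finger_gap: 0.0586
```

Call:
play_rows:
  series:
    - {"translation":[0,-3,0],"turn":[0,0,0]}
    - {"translation":[0,-5,0],"turn":[0,0,0]}
    - {"translation":[0,-5,0],"turn":[0,0,0]}
    - {"translation":[0,-3,0],"turn":[0,0,0]}
    - {"translation":[0,0,0],"turn":[0,0,0]}

```text
time_s: 18.52
eef_pos: [0.5182, -0.3644, 0.247]
orientation: [0.663, 0.25, -0.248, -0.661]
wrist_force: [0.4, 0.7, 0.1]
finger_gap: 0.0598
```

Run:
```python
from h import *
p,d,e,ray,W,ok=cloud('wrist');print(lidfit(W,ok,p,np.hypot(W[...,0]-.518,W[...,1]+.364)<.09))
f=np.load('top0.npz');_,_,_,_,W,ok=cloud('top',f['p'],f['d'])
for r in (.12,.15,.18,.22):
    m=ok&(np.hypot(W[...,0]-.503,W[...,1]-.381)<r)&(W[...,2]>.06);print(r,m.sum(),W[m].min(0) if m.any() else '',W[m].max(0) if m.any() else '')
plan([((.54,-.05,.25),131.2,6),((.51,.33,.25),131.2,8)])
```

```text
(array([ 0.51718197, -0.3645008 ,  0.04395638]), array([2.15076662e-04, 4.02254647e-04, 9.99999896e-01]), array([ 7.51264059e-01,  6.60001615e-01, -4.27068127e-04]), array([105.5, 105.3]))
0.12 35 [0.53108879 0.48558371 0.06384234] [0.55969294 0.49594333 0.09237774]
0.15 209 [0.52108716 0.48503613 0.06050095] [0.58546441 0.52566912 0.10647445]
0.18 747 [0.50779047 0.43208974 0.06050095] [0.67381419 0.56059603 0.27628486]
0.22 3435 [0.34551794 0.19366107 0.06010362] [0.71864296 0.60071329 0.28673204]
from [ 0.5174 -0.3642  0.2451] 131.17
--
[3.73, -0.09, 3.69] [0.0, -0.0, 0.0] 
[3.73, -0.09, 3.69] [0.0, -0.0, 0.0] 
[3.73, -0.09, 3.69] [0.0, -0.0, 0.0] 
[3.73, -0.08, 3.69] [0.0, -0.0, 0.0] 
[3.73, -0.08, 3.69] [0.0, -0.0, 0.0] 
--
[3.73, -0.08, 3.69] [0.0, -0.0, 0.0] 
[2.85, 0.0, 3.82] [0.0, 0.0, 0.0] 
[2.85, 0.0, 3.82] [0.0, 0.0, 0.0] 
[2.85, 0.0, 3.82] [0.0, 0.0, 0.0] 
[2.85, 0.0, 3.82] [0.0, 0.0, 0.0] 
--
[2.85, 0.0, 3.82] [0.0, 0.0, 0.0] 
[2.85, 0.0, 3.82] [0.0, 0.0, 0.0] 
[2.85, 0.0, 3.82] [0.0, 0.0, 0.0] 
[2.85, 0.0, 3.82] [0.0, 0.0, 0.0]
```

Run:
```python
from h import *
plan([((.54,-.05,.25),120,6),((.51,.34,.25),105,8)])
```

```text
from [ 0.5174 -0.3642  0.2451] 131.17
--
[3.73, -0.09, 3.69] [0.0, 1.9, 0.0] 
[3.61, -0.09, 3.81] [0.0, 1.9, 0.0] 
[3.48, -0.09, 3.93] [0.0, 1.9, 0.0] 
[3.35, -0.08, 4.04] [0.0, 1.9, 0.0] 
[3.22, -0.08, 4.15] [0.0, 1.9, 0.0] 
--
[3.08, -0.08, 4.25] [0.0, 1.9, 0.0] 
[2.11, 0.0, 4.41] [0.0, 1.9, 0.0] 
[1.97, 0.0, 4.48] [0.0, 1.9, 0.0] 
[1.82, -0.0, 4.54] [0.0, 1.9, 0.0] 
[1.67, 0.0, 4.6] [0.0, 1.9, 0.0] 
--
[1.52, 0.0, 4.65] [0.0, 1.9, 0.0] 
[1.37, 0.0, 4.69] [0.0, 1.9, 0.0] 
[1.21, 0.0, 4.74] [0.0, 1.9, 0.0] 
[1.06, 0.0, 4.77] [0.0, 1.9, 0.0]
```

Call:
play_rows:
  series:
    - {"translation":[3.7,-0.1,3.7],"turn":[0,1.9,0]}
    - {"translation":[3.6,-0.1,3.8],"turn":[0,1.9,0]}
    - {"translation":[3.5,-0.1,3.9],"turn":[0,1.9,0]}
    - {"translation":[3.4,-0.1,4.0],"turn":[0,1.9,0]}
    - {"translation":[3.2,-0.1,4.1],"turn":[0,1.9,0]}

```text
time_s: 19.2
eef_pos: [0.5364, -0.1015, 0.2479]
orientation: [-0.68, -0.192, 0.193, 0.681]
wrist_force: [1.3, -0.1, -0.1]
finger_gap: 0.06
```

Call:
play_rows:
  series:
    - {"translation":[3.1,-0.1,4.2],"turn":[0,1.9,0]}
    - {"translation":[2.1,0,4.4],"turn":[0,1.9,0]}
    - {"translation":[2,0,4.5],"turn":[0,1.9,0]}
    - {"translation":[1.8,0,4.5],"turn":[0,1.9,0]}
    - {"translation":[1.7,0,4.6],"turn":[0,1.9,0]}

```text
time_s: 19.82
eef_pos: [0.5268, 0.1451, 0.2489]
orientation: [0.694, 0.135, -0.136, -0.694]
wrist_force: [1.0, 0.1, -0.0]
finger_gap: 0.06
```

Call:
play_rows:
  series:
    - {"translation":[1.5,0,4.6],"turn":[0,1.9,0]}
    - {"translation":[1.4,0,4.7],"turn":[0,1.9,0]}
    - {"translation":[1.2,0,4.7],"turn":[0,1.9,0]}
    - {"translation":[1,0,4.8],"turn":[0,1.9,0]}
    - {"translation":[0,0,0],"turn":[0,0,0]}

```text
time_s: 20.45
eef_pos: [0.5113, 0.3422, 0.2486]
orientation: [-0.701, -0.091, 0.092, 0.702]
wrist_force: [-0.4, -0.5, 0.1]
finger_gap: 0.0599
```

```bash
cat >> h.py <<'E'
def circ(Q):
    A=np.c_[2*Q[:,:2],np.ones(len(Q))];s=np.linalg.lstsq(A,(Q[:,:2]**2).sum(1),rcond=None)[0];return s[:2],np.sqrt(s[2]+s[0]**2+s[1]**2)
E
python3 - <<'E'
from h import *
P,q=pose();p,d,e,ray,W,ok=cloud('wrist',save='w6');np.savez('w6.npz',p=p,d=d)
near=np.hypot(W[...,0]-.503,W[...,1]-.381)<.08
C,n,ax,wh=lidfit(W,ok,p,near);print(C.round(4),n.round(3),wh)
b=ok&near&(p.max(2)<80)&(W[...,2]>.033)&(W[...,2]<.045);print('knob',rect(W[b][:,:2]))
K=np.array(rect(W[b][:,:2])[0])/1000
plan([((*K,.12),105,4),((*K,.0425),105,4)])
E
```

```text
[0.4998 0.3896 0.0144] [-0.  0.  1.] [100.3  99.7]
knob (array([500.5, 389.8]), array([24.9, 24.1]), -75.3)
from [0.5122 0.3398 0.2486] 104.76
--
[0.04, 3.21, 1.28] [-0.0, -0.1, -0.0] 
[0.04, 3.21, 1.28] [-0.0, -0.1, -0.0] 
[0.04, 3.21, 1.28] [-0.0, -0.1, -0.0] 
[0.04, 3.21, 1.28] [-0.0, -0.1, -0.0] 
[0.0, 1.94, -0.0] [0.0, 0.0, 0.0] 
--
[0.0, 1.94, -0.0] [0.0, 0.0, 0.0] 
[0.0, 1.94, -0.0] [0.0, 0.0, 0.0] 
[0.0, 1.94, -0.0] [0.0, 0.0, 0.0]
```

View pics/w6.png

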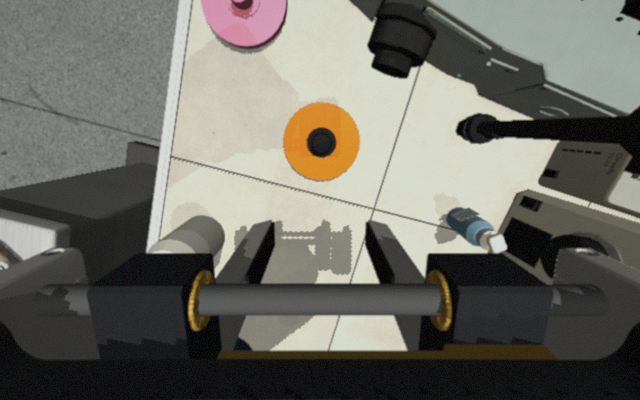

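Run:
```python
from h import *
f=np.load('w6.npz');p,d,e,ray,W,ok=cloud('wrist',f['p'],f['d'])
for a,b in((390,70),(405,20),(480,128),(465,128),(540,130),(430,30)):print(a,b,W[b,a].round(3),ok[b,a])
m=ok&(np.hypot(W[...,0]-.5,W[...,1]-.39)<.16)&(W[...,2]>.1);print(m.sum(),W[m][:,:2].round(2)[::40],W[m][::40,2].round(2))
```

```text
390 70 [0.552 0.482 0.074] True
405 20 [0.549 0.525 0.091] True
480 128 [0.672 0.451 0.067] True
465 128 [0.663 0.449 0.05 ] True
540 130 [0.672 0.45  0.159] True
430 30 [0.576 0.524 0.089] True
83900 [[0.55 0.54]
 [0.56 0.54]
 [0.57 0.53]
 ...
 [0.53 0.37]
 [0.54 0.37]
 [0.56 0.38]] [0.1  0.11 0.12 ... 0.36 0.36 0.36]
```

Call:
play_rows:
  series:
    - {"translation":[0,3.2,1.3],"turn":[0,0,0]}
    - {"translation":[0,3.2,1.3],"turn":[0,0,0]}
    - {"translation":[0,3.2,1.3],"turn":[0,0,0]}
    - {"translation":[0.1,3.2,1.2],"turn":[0,0,0]}
    - {"translation":[0,3,0],"turn":[0,0,0]}

```text
time_s: 21.12
eef_pos: [0.5015, 0.387, 0.0901]
orientation: [0.702, 0.089, -0.09, -0.701]
wrist_force: [-0.6, -0.2, 0.8]
finger_gap: 0.0602
```

Call:
play_rows:
  series:
    - {"translation":[0,2.5,0],"turn":[0,0,0]}
    - {"translation":[0,0,0],"turn":[0,0,0]}
    - {"translation":[0,0,0],"turn":[0,0,0]}
    - {"translation":[0,0,0],"turn":[0,0,0]}
    - {"translation":[0,0,0],"turn":[0,0,0]}

```text
time_s: 21.75
eef_pos: [0.502, 0.388, 0.0676]
orientation: [-0.701, -0.09, 0.089, 0.702]
wrist_force: [-0.6, -0.6, 0.9]
finger_gap: 0.0597
```

Run:
```python
from h import *
plan([((.5003,.3897,.0425),105,2)])
```

```text
from [0.502  0.388  0.0676] 104.57
--
[-0.06, 1.25, 0.1] [-0.0, -0.2, 0.0] 
[-0.06, 1.25, 0.1] [-0.0, -0.2, 0.0]
```

Call:
play_rows:
  series:
    - {"translation":[-0.1,1.3,0.1],"turn":[0,0,0]}
    - {"translation":[0,1.2,0.1],"turn":[0,0,0]}
    - {"translation":[0,0,0],"turn":[0,0,0]}
    - {"translation":[0,0,0],"turn":[0,0,0]}
    - {"translation":[0,0,0],"turn":[0,0,0]}

```text
time_s: 22.38
eef_pos: [0.5003, 0.3898, 0.042]
orientation: [-0.701, -0.09, 0.09, 0.701]
wrist_force: [0.5, 0.2, -0.2]
finger_gap: 0.0596
```

Call:
play_rows:
  series:
    - {"translation":[0,0,0],"turn":[0,0,0]}
    - {"translation":[0,0,0],"turn":[0,0,0]}
    - {"translation":[0,0,0],"turn":[0,0,0]}
    - {"translation":[0,0,0],"turn":[0,0,0]}
    - {"translation":[0,0,0],"turn":[0,0,0]}
  grip: 0

```text
time_s: 23.0
eef_pos: [0.5002, 0.3896, 0.0418]
orientation: [-0.701, -0.09, 0.09, 0.701]
wrist_force: [-0.1, -0.3, 2.2]
finger_gap: 0.0248
```

Call:
play_rows:
  series:
    - {"translation":[0,-2,0],"turn":[0,0,0]}
    - {"translation":[0,-5,0],"turn":[0,0,0]}
    - {"translation":[0,-6,0],"turn":[0,0,0]}
    - {"translation":[0,-6,0],"turn":[0,0,0]}
    - {"translation":[0,0,0],"turn":[0,0,0]}

```text
time_s: 23.62
eef_pos: [0.5013, 0.3915, 0.238]
orientation: [-0.7, -0.092, 0.087, 0.703]
wrist_force: [0.6, 0.8, -1.4]
finger_gap: 0.025
```

Run:
```python
from h import *
plan([((.56,.12,.25),135,8)])
```

```text
from [0.5013 0.3915 0.238 ] 104.59
--
[-0.14, -0.16, -3.47] [-0.0, -3.8, 0.1] 
[-0.37, -0.16, -3.45] [-0.0, -3.8, 0.1] 
[-0.6, -0.16, -3.42] [-0.0, -3.8, 0.1] 
[-0.83, -0.16, -3.37] [-0.0, -3.8, 0.1] 
[-1.05, -0.16, -3.31] [-0.0, -3.8, 0.1] 
--
[-1.27, -0.16, -3.23] [-0.0, -3.8, 0.1] 
[-1.48, -0.15, -3.14] [-0.0, -3.8, 0.1] 
[-1.68, -0.15, -3.04] [-0.0, -3.8, 0.1]
```

Call:
play_rows:
  series:
    - {"translation":[-0.1,-0.2,-3.5],"turn":[0,-3.8,0]}
    - {"translation":[-0.4,-0.2,-3.4],"turn":[0,-3.8,0]}
    - {"translation":[-0.6,-0.1,-3.4],"turn":[0,-3.8,0]}
    - {"translation":[-0.8,-0.2,-3.4],"turn":[0,-3.8,0]}
    - {"translation":[-1,-0.1,-3.3],"turn":[0,-3.8,0]}

```text
time_s: 24.25
eef_pos: [0.5374, 0.2193, 0.2399]
orientation: [0.677, 0.205, -0.205, -0.677]
wrist_force: [0.8, 0.7, -1.3]
finger_gap: 0.0252
```

Call:
play_rows:
  series:
    - {"translation":[-1.3,-0.2,-3.2],"turn":[0,-3.8,0]}
    - {"translation":[-1.5,-0.1,-3.1],"turn":[0,-3.8,0]}
    - {"translation":[-1.7,-0.2,-3],"turn":[0,-3.8,0]}
    - {"translation":[0,0,0],"turn":[0,0,0]}
    - {"translation":[0,0,0],"turn":[0,0,0]}

```text
time_s: 24.88
eef_pos: [0.5579, 0.1197, 0.2448]
orientation: [-0.653, -0.27, 0.27, 0.653]
wrist_force: [0.2, 0.5, -0.6]
finger_gap: 0.0253
```

Call:
play_rows:
  series:
    - {"translation":[0,0,0],"turn":[0,0,0]}
    - {"translation":[0,0,0],"turn":[0,0,0]}
    - {"translation":[0,0,0],"turn":[0,0,0]}
    - {"translation":[0,0,0],"turn":[0,0,0]}
    - {"translation":[0,0,0],"turn":[0,0,0]}

```text
time_s: 25.5
eef_pos: [0.5583, 0.1192, 0.2447]
orientation: [-0.653, -0.27, 0.27, 0.653]
wrist_force: [0.5, 0.4, -0.8]
finger_gap: 0.0252
```

Run:
```python
from h import *
P,q=pose();print(P.round(4),theta(q))
p,d,e,ray,W,ok=cloud('wrist',save='w7');np.savez('w7.npz',p=p,d=d,P=P,q=q.as_quat())
m,Q=rimpts(W,ok,p,(.44,.003),.06);r=rect(Q[:,:2]);print(m.sum(),r,circ(Q),cv2.minEnclosingCircle((Q[:,:2]*1000).astype(np.float32)))
L=omask(p)&ok&(W[...,2]>.18);C,n,ax,wh=lidfit(W,ok,p,W[...,2]>.18);print(q.inv().apply(n).round(3))
L=bigblob(L&(abs((W-C)@n)<.0025))
T=q.inv().apply(W[L]-P);
# outer edge circle: farthest points per angle, front half
b=T[:,[0,2]];an=np.degrees(np.arctan2(b[:,1],b[:,0]));E=np.array([b[k][np.argmax(np.hypot(*b[k].T))] for a in range(10,170,4) for k in [abs(an-a)<2] if k.sum()>3])
c,rr=circ(E);print('lid tool xz',c,rr,'y',np.median(T[:,1]),T[:,[0]].min(),T[:,0].max())
print('hidden bottom' ,len(E))
```

```text
[0.5583 0.1192 0.2447] 134.97786863148409
743 (array([440.2,   4.2]), array([90.8, 90.6]), 51.3) (array([0.44039816, 0.00447805]), np.float64(0.04403217258910024)) ((440.10711669921875, 3.9664511680603027), 46.049800872802734)
[ 0. -1.  0.]
lid tool xz [-1.55695073e-05  1.03851961e-03] 0.05058780837719021 y 0.0273172845953093 -0.05097699396716338 0.05094355167613053
hidden bottom 40
```

Run:
```python
from h import *
plan([((.441,.0035,.23),135,4),((.441,.0035,.1),135,4)])
```

```text
from [0.5583 0.1192 0.2447] 134.98
--
[-4.12, 0.37, 0.03] [-0.0, -0.0, 0.0] 
[-4.12, 0.37, 0.03] [-0.0, -0.0, 0.0] 
[-4.12, 0.37, 0.03] [-0.0, -0.0, 0.0] 
[-4.12, 0.37, 0.03] [-0.0, -0.0, 0.0] 
[0.0, 3.25, 0.0] [0.0, 0.0, 0.0] 
--
[0.0, 3.25, -0.0] [0.0, 0.0, 0.0] 
[0.0, 3.25, -0.0] [0.0, 0.0, 0.0] 
[0.0, 3.25, -0.0] [0.0, 0.0, 0.0]
```

Call:
play_rows:
  series:
    - {"translation":[-4.1,0.4,0],"turn":[0,0,0]}
    - {"translation":[-4.1,0.4,0],"turn":[0,0,0]}
    - {"translation":[-4.1,0.4,0],"turn":[0,0,0]}
    - {"translation":[-4.2,0.3,0.1],"turn":[0,0,0]}
    - {"translation":[0,2,0],"turn":[0,0,0]}

```text
time_s: 26.18
eef_pos: [0.4399, 0.0008, 0.2103]
orientation: [0.655, 0.27, -0.269, -0.653]
wrist_force: [1.2, -0.3, -0.7]
finger_gap: 0.025
```

Call:
play_rows:
  series:
    - {"translation":[0,4,0],"turn":[0,0,0]}
    - {"translation":[0,4,0],"turn":[0,0,0]}
    - {"translation":[0,2.5,0],"turn":[0,0,0]}
    - {"translation":[0,0,0],"turn":[0,0,0]}
    - {"translation":[0,0,0],"turn":[0,0,0]}

```text
time_s: 26.8
eef_pos: [0.4415, 0.0034, 0.1056]
orientation: [0.653, 0.271, -0.27, -0.653]
wrist_force: [0.5, 0.2, -0.6]
finger_gap: 0.0251
```

Run:
```python
from h import *
plan([((.441,.0035,.096),135,1),((.441,.0035,.0715),135,4)])
```

```text
from [0.4415 0.0034 0.1056] 134.98
--
[-0.03, 0.96, 0.04] [0.0, -0.0, 0.0] 
[0.0, 0.61, 0.0] [0.0, 0.0, 0.0] 
[0.0, 0.61, -0.0] [0.0, 0.0, 0.0] 
[0.0, 0.61, -0.0] [0.0, 0.0, 0.0] 
[0.0, 0.61, -0.0] [0.0, 0.0, 0.0]
```

Call:
play_rows:
  series:
    - {"translation":[0,0.9,0],"turn":[0,0,0]}
    - {"translation":[0,0.6,0],"turn":[0,0,0]}
    - {"translation":[0,0.6,0],"turn":[0,0,0]}
    - {"translation":[0,0.6,0],"turn":[0,0,0]}
    - {"translation":[0,0.6,0],"turn":[0,0,0]}

```text
time_s: 27.42
eef_pos: [0.4409, 0.0033, 0.0713]
orientation: [-0.653, -0.27, 0.271, 0.653]
wrist_force: [-0.3, -0.2, -1.1]
finger_gap: 0.0251
```

Run:
```python
from h import *
plan([((.441,.0035,.0715),135,1)]);print(robot.sense()['wrist_force'])
```

```text
from [0.4409 0.0033 0.0713] 134.98
--
[0.02, -0.02, 0.01] [-0.0, -0.0, 0.0] 
[-0.25057338 -0.23825351 -1.11420172]
```

Call:
play_rows:
  series:
    - {"translation":[0,0,0],"turn":[0,0,0]}
    - {"translation":[0,0,0],"turn":[0,0,0]}
    - {"translation":[0,0,0],"turn":[0,0,0]}
    - {"translation":[0,0,0],"turn":[0,0,0]}
    - {"translation":[0,-1,0],"turn":[0,0,0]}
  grip: 6

```text
time_s: 28.05
eef_pos: [0.4405, 0.0033, 0.0817]
orientation: [-0.653, -0.27, 0.271, 0.654]
wrist_force: [0.3, -0.0, 0.6]
finger_gap: 0.0602
```

Call:
play_rows:
  series:
    - {"translation":[0,-3,0],"turn":[0,0,0]}
    - {"translation":[0,-5,0],"turn":[0,0,0]}
    - {"translation":[0,-5,0],"turn":[0,0,0]}
    - {"translation":[0,-4,0],"turn":[0,0,0]}
    - {"translation":[0,0,0],"turn":[0,0,0]}

```text
time_s: 28.68
eef_pos: [0.4422, 0.0035, 0.2549]
orientation: [0.655, 0.272, -0.269, -0.652]
wrist_force: [0.5, 0.5, 0.1]
finger_gap: 0.0599
```

Call:
play_rows:
  series:
    - {"translation":[0,-2,0],"turn":[0,0,0]}
    - {"translation":[0,0,0],"turn":[0,0,0]}
    - {"translation":[0,0,0],"turn":[0,0,0]}
    - {"translation":[0,0,0],"turn":[0,0,0]}
    - {"translation":[0,0,0],"turn":[0,0,0]}

```text
time_s: 29.3
eef_pos: [0.4407, 0.0033, 0.2712]
orientation: [-0.653, -0.27, 0.271, 0.654]
wrist_force: [-0.3, -0.8, 0.3]
finger_gap: 0.0598
```

Run:
```python
from h import *
p,d,e,ray,W,ok=cloud('wrist',save='w8')
C,n,ax,wh=lidfit(W,ok,p,np.hypot(W[...,0]-.44,W[...,1]-.004)<.08);print('round',C.round(4),n.round(4),wh)
p,d,e,ray,W,ok=cloud('top',save='top1')
for nm,c in(('sq',(.518,-.364)),('long',(.614,-.139)),('rnd',(.44,.004))):
    k=omask(p)&ok&(np.hypot(W[...,0]-c[0],W[...,1]-c[1])<.1);
    if k.sum()>60: print(nm,k.sum(),rect(W[k][:,:2]),np.median(W[k][:,2]))
f=np.load('top0.npz');p0,_,_,_,W0,ok0=cloud('top',f['p'],f['d'])
for nm,c,r in(('wash',(.365,.197),.07),('timer',(.376,-.193),.05),('pump',(.719,.333),.03),('can',(.718,-.329),.035)):
    g=[W_[o&(np.hypot(W_[...,0]-c[0],W_[...,1]-c[1])<r)&(W_[...,2]>.035)] for W_,o in((W0,ok0),(W,ok))]
    print(nm,[ (len(x),x.mean(0).round(3),x[:,2].max().round(3)) for x in g if len(x)])
```

```text
round [0.44   0.003  0.0439] [-8.e-04  3.e-04  1.e+00] [100.7 100.5]
sq 780 (array([ 516.7, -364.2]), array([110.9, 105. ]), 41.1) 0.043901183466477645
long 450 (array([ 615.9, -137.1]), array([159.6,  84.6]), 67.0) 0.04427248512716264
rnd 116 (array([442.5,   9.5]), array([144.7,  80.5]), -54.6) 0.044310998515251776
wash [(327, array([0.366, 0.205, 0.12 ]), np.float64(0.186)), (328, array([0.366, 0.205, 0.121]), np.float64(0.185))]
timer [(130, array([ 0.374, -0.191,  0.057]), np.float64(0.069)), (46, array([ 0.365, -0.209,  0.06 ]), np.float64(0.067))]
pump [(114, array([0.716, 0.332, 0.082]), np.float64(0.118)), (107, array([0.714, 0.332, 0.081]), np.float64(0.12))]
can [(137, array([ 0.716, -0.326,  0.064]), np.float64(0.075)), (139, array([ 0.716, -0.326,  0.063]), np.float64(0.075))]
```

View pics/w8.png

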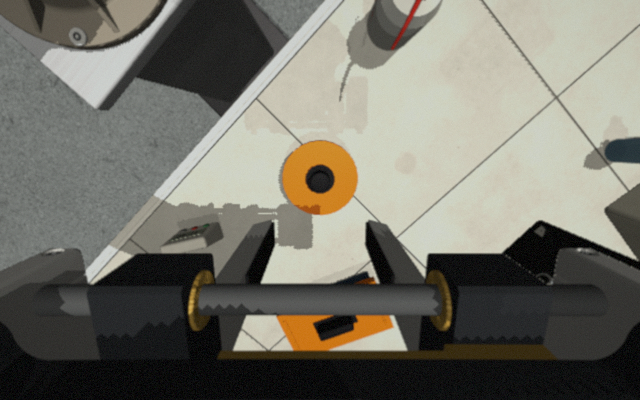

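View pics/top1.png

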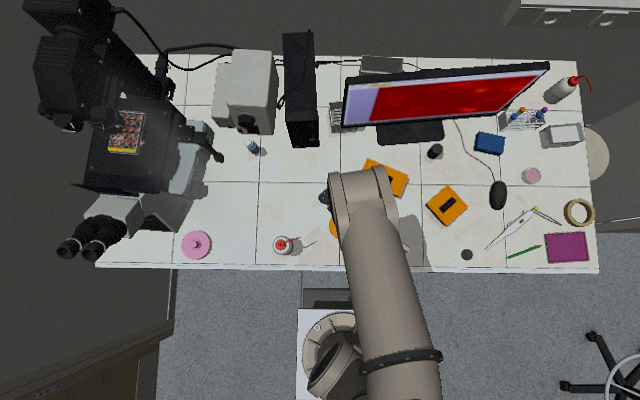

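```bash
python3 -c "
from workcell import robot
print(robot.close_job())"
```

```text
the job is handed in; nothing more can be done
None
```

All three lids are on their own boxes and released, and I handed the job in at about 29 s of the 72 s allowed. I started with the oblong lid, which was lying tilted across the round box, then did the square lid and finally the round one.

- **Seating:** after release, each lid's top measured about 44 mm above the table (44.5 mm is fully down) and level to within 0.001 rad. The wrist force stayed within about 3 N.
- **Centring:** the released lids were 1 to 1.5 mm from the box centres I had measured before placing them, against the 8 mm limit. I did not measure the boxes again once they were covered.
- **Bystanders:** the wash bottle, pump bottle and can had not moved by more than about 2 mm in the top view. The arm partly hid the timer in that view, so its reading there means nothing. The wrist picture shows it standing where it was, but I did not measure its position.
- **Checks that disagreed:** the top camera's outline of the round lid was also cut off by the arm, so its placing rests on the wrist camera alone.

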